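# Vent the pressure pot and take off its push-and-twist filler cap

### The arm

A 6-joint arm with a two-finger parallel gripper is mounted at the origin on the work surface. World frame = base frame: x ahead of the robot, y to its left, z up, the work surface at z = 0. Lengths are in mm, angles in rad, forces in N, time in s.
With the tool pointing down it reaches from about 275 to 750 mm from the base axis. Payload 10.2 kg.
Tool frame: the origin (TCP) lies between the finger pads; the fingertips stand 17 mm ahead of it and the grasp point (between the pads) lies 2 mm behind it (tips_ahead is the distance from the TCP to the fingertips, in mm); z points along the fingers, y is the line along which they close (so a half turn about z gives the same grasp; the last joint's range is limited). The gripper opens to 85 mm and grips with 20 to 120 N. Pads are 22 mm wide; open, the fingers measure 114 mm over their backs; the gripper's body (76 mm by 85 mm) begins 54 mm behind the grasp point. The pads swing forward as they close: fully open they stand 13 mm farther back than shut.
Start: joints at [-1.436, 0.313, 1.498, -0, 1.331, -0.223], TCP at [183.85, -491.763, 248.294] pointing down, gripper open.
Joint ranges: [-2.94, 2.94], [-0.97, 2.17], [0.19, 2.56], [-1.23, 4.37], [0.02, 3.11], [-2.88, 2.88]. Speed limits (rad/s): [2.39, 2.39, 3.01, 3.14, 3.14, 3.14].

### API

Orientations are given as a unit quaternion [w, x, y, z].
In Python, from rig import sense, capture, finish_job, boxes_of, tips_ahead gives the robot as it stands.
- The arm moves only by the tool drive_tool, never from a script. Its argument "commands" is text: rows parted by semicolons, each of 7 numbers parted by spaces: the shift along the world's x, y, z in units of 0.1 m (1.0 is 0.1 m), then the turn, a rotation vector about the world's x, y, z in units of pi/4 rad (1.0 is pi/4 rad), then the opening in per cent of the stroke, from 0 (shut) to 100 (fully open). A call has 1 to 20 rows; each row shifts and turns the commanded pose from where the row before left it; what a row does not reach is not made up. A row lasts 1/12 s, in which the tool goes at most 41.7 mm and 7.16 degrees, less where a joint would pass 70% of its speed; a pose out of reach is approached as far as the arm can. A call with a number of a shift or a turn outside -1 to 1 is refused whole. A call with a gripper value outside its range is refused whole. The fingers move at their own pace and stop on an object; "force" is the grip in N (left out, the last holds). Time passes only in rows, so rows that do not move let the fingers close. It gives the time, the measured TCP pose, the force, the opening and the grip force at its end, in the units of the state.
- sense(): the state, without advancing time (a new reading comes with each control period).
- capture(name): name is "side" or "top"; returns a dict with "pixels" (480x640x3 uint8, blue, green, red), "fov_y" (degrees; the focal length in pixels is half the picture's height over the tangent of half this angle, whatever the lens; pixels are square), "cx", "cy" (the principal point, pixels), "k1" (the pictures are not rectified: a ray, as slopes to the right and down, at radius r is drawn at 1 + k1 r^2 times it, then the intrinsics apply), "position" and "attitude" of the camera in the world. Camera axes: x right, y down, z forward; pixel columns grow to the right and rows downward; lengths in mm; the calibration is good to about 2 mm. A picture is of the moment at which its call begins. There is no depth.
- finish_job(): hands the job in; it is judged then, once.
Trained networks look in a picture, given as the dict that the camera call returned (one of the last four; its "shot" number tells which), for a name from the list of things; names that differ only in an ending like _2 or _b are one class to them, and where a whole thing is asked for, a point or a joint stands for the part that bears it (a point fixed in the world has none). Each returns a list of dicts, best first, with "confidence" (0 to 1); they miss things now and then, are a little off and sometimes report something else, mostly with a low value. They report only what shows in the picture. A call takes as long as a camera call.
- boxes_of(picture, name): "position" ([column, row] in pixels, amid what is visible of it).
The state is a dict: "time_s": time; "joints": joint angles; "dq": joint speeds; "tau": joint torques, N m; "eef_pos": TCP position; "ee_rot": TCP orientation; "force": force on the tool from outside, world axes, zero at the start; "wrist_torque": the same for the moment, N m; "grip_width": opening from 0.0 (shut) to 1.0 (fully open); "grip_force": force on a finger pad.
Only numpy, scipy, OpenCV 4.12 (cv2) and the standard library are available. Lean on these libraries where they do the work, as an engineer would, in place of code of your own. Each camera call takes 0.05 s, during which the arm holds its last target. There are 200 camera calls.

### The job

Let the pressure off the white tank by pressing its vent lever right down and letting it come right back up, at least three times. Only then open its filler: push the cap down against its spring, twist it anticlockwise to its stop and lift it off without forcing it. Set the cap down gently, upright, in the flat metal tray and let go, without disturbing the other things on the desk.

Things in the scene. Friction and masses are not known exactly. Their poses are not given: they have to be found in the camera images.
- tank: White box-shaped pressure pot fixed to the desk, 200 x 240 x 105 mm (x, y, z). Origin on the desk under its centre; z up; its x points away from the robot (give or take its yaw), y to the left. The filler neck stands on its right front part, the vent lever on its left.
- neck_mouth (a point): Centre of the filler neck's mouth, in the plane of the underside of the steel collar ring (6 mm thick, inner radius 32, outer 51 mm). z: the neck's axis, outward, leaning 25 degrees from vertical towards the robot (the tank's -x); y: level, along the tank's y; x: up the slope, away from the robot.
- neck: The same neck and frame. Its collar has two opposite notches through which the cap's lugs pass, each with an upright end-stop block. The collar is set differently each time, so the notches cannot be read from this pose. Between catch and notch the lugs stay held under the collar.
- cap_center (a point): Centre of the black filler cap, half-way up its 64 mm height; about 150 g. Round body 60 mm across, 34 mm high; on it a flat wing to grip, along the cap's x: 64 mm long, 16 mm thick (y), 30 mm tall, from 2 to 32 mm above this point along the cap's z. At the start it is locked in the neck, axes parallel to neck_mouth's, this point 20 mm outward of neck_mouth along the axis.
- cap: The same cap, origin at the centre of its flat underside, which a sprung plunger pushes up. Two opposite lugs along its x, 84 mm over both, 16 mm wide, 6 to 12 mm above the underside. To free it: push 5 mm or more down the axis (end of travel 9 mm; 12 to 17 N), hold down, turn anticlockwise seen from outside to the end stop at 45 to 77 degrees; eased off, it then rises 10 mm above the locked height.
- vent_lever (a joint): Vent lever angle, rad: 0 up at rest, 0.45 right down on its stop. It springs back by itself; needs about 4 to 7 N on its pad.
- lever_pad (a point): Middle of the top face of the vent lever's flat pad, 45 mm along the tank's x by 42 mm wide, at the lever's end nearest the robot. The hinge axis is along the tank's y, at tank x = 60, z = 138 mm; at rest the pad's point is at tank x = -39, y = 75, z = 174 mm, pressed right down at x = -45, z = 127 mm.
- tray: Flat open aluminium tray, fixed, 150 x 150 mm, rim 22 mm high, walls and floor 3 mm. Origin under its centre. Stands on the left or the right of the tank.
- parts_bin: Bystander: open grey plastic bin, 150 x 120 x 60 mm, origin under its centre; on the side opposite the tray.
- tape: Bystander: roll of yellow tape lying flat, 96 mm across, 24 mm high, origin under its centre.
- bottle: Bystander: white plastic jar with blue lid, 60 mm across, 110 mm high, origin under its centre.
- pen_cup: Bystander: black pen cup, 76 mm across, pens in it, 95 mm high, origin under its centre.

How it is judged:
By the outcome, as a careful person would: the job done as asked, in the order asked, and still so for the second after the job is handed in, with the robot touching nothing.
It also fails if it takes over 72 s, if anything falls off the work surface, if the arm or the gripper's body presses on something with over 40 N, if the wrist force passes 120 N, or if a joint passes its speed limit or range.

## Working session

There is one attempt and no reset: what is moved stays moved. The work goes in short steps, Python scripts to look and compute and a tool call to move; the robot and the scene stay as the last step left them, time stands still between calls to the robot, and variables do not carry over. Pictures are saved under pics/ and viewed, at most 10 in all, crops included, and the job is handed in when it is done.

Besides the shell and the picture viewer there is one more tool, called after ">>>" as name(argument=value, ...), one argument or row to a line, values as JSON. drive_tool: Moves the arm, as the interface text tells. Shifts and turns lie within -1 to 1; 1 stands for 0.1 m of shift or pi/4 rad of turn. Its arguments: {"type":"object","properties":{"commands":{"type":"string"},"force":{"type":"number"}},"required":["commands"]}

```bash
mkdir -p pics; ls; cat > h.py <<'E'
import numpy as np, cv2
from rig import sense, capture, finish_job, boxes_of, tips_ahead
from scipy.spatial.transform import Rotation as R
def rot(q): return R.from_quat([q[1],q[2],q[3],q[0]]).as_matrix()
def K(c):
    f=240/np.tan(np.radians(c['fov_y'])/2); return np.array([[f,0,c['cx']],[0,f,c['cy']],[0,0,1]])
def camR(c):
    a=np.array(c['attitude'],float); return a if a.shape==(3,3) else rot(a)
def proj(c,P):
    M=camR(c); p=(np.atleast_2d(P)-c['position'])@M
    return cv2.projectPoints(p.reshape(-1,1,3),np.zeros(3),np.zeros(3),K(c),np.array([c['k1'],0,0,0.]))[0].reshape(-1,2)
def ray(c,uv):
    s=cv2.undistortPoints(np.array(uv,float).reshape(1,1,2),K(c),np.array([c['k1'],0,0,0.])).ravel()
    return camR(c)@np.array([s[0],s[1],1])
def onz(c,uv,z):
    d=ray(c,uv); o=np.array(c['position']); return o+d*(z-o[2])/d[2]
E
python3 - <<'E'
from h import *
for n in ['top','side']:
    c=capture(n); cv2.imwrite(f'pics/{n}0.png',c['pixels']); print(n,c['position'],c['attitude'],c['fov_y'],c['k1'])
    for o,z in [('tank',105),('neck',150),('cap',150),('cap_center',150),('vent_lever',170),('lever_pad',174),('tray',0),('parts_bin',30),('tape',12),('bottle',55),('pen_cup',50)]:
        b=boxes_of(c,o)[:2]; print(o,[(np.round(x['position']),round(x['confidence'],2),onz(c,x['position'],z).round()) for x in b])
print(tips_ahead, sense())
E
```

```text
pics
top [ 471.82840488  -39.97597646 1347.68757379] [ 0.03866996 -0.70336195  0.70927207 -0.02682776] 45.413635888333935 0.060336357145665404
tank [(array([285., 213.]), 0.77, array([673.,  37., 105.]))]
neck [(array([319., 228.]), 0.87, array([633., -38., 150.])), (array([250., 210.]), 0.33, array([673., 107., 150.]))]
cap [(array([310., 240.]), 0.61, array([609., -19., 150.]))]
cap_center [(array([306., 242.]), 0.82, array([603., -11., 150.]))]
vent_lever [(array([248., 208.]), 0.76, array([675., 109., 170.])), (array([181., 204.]), 0.62, array([684., 249., 170.]))]
lever_pad [(array([248., 208.]), 0.6, array([672., 109., 174.]))]
tray [(array([445., 303.]), 0.87, array([ 475., -330.,    0.])), (array([317., 225.]), 0.4, array([661., -34.,   0.]))]
parts_bin [(array([155., 302.]), 0.92, array([482., 340.,  30.]))]
tape [(array([419., 200.]), 0.7, array([ 714., -274.,   12.]))]
bottle [(array([182., 205.]), 0.94, array([702., 275.,  55.]))]
pen_cup [(array([491., 248.]), 0.79, array([ 597., -425.,   50.])), (array([433., 213.]), 0.41, array([ 677., -297.,   50.]))]
side [ 566.60816
[... 953 characters left out ...]
]))]
17.0 {'time_s': 1.2, 'joints': array([-1.43638796e+00,  3.12898416e-01,  1.49767184e+00,  1.12466926e-05,
        1.33095082e+00, -2.23394654e-01]), 'dq': array([ 0.00074091, -0.00078356, -0.00185302, -0.00055627,  0.00069471,
        0.00292341]), 'tau': array([ 1.04810963e-03, -4.12166226e+01, -2.59897363e+01, -1.82469939e-04,
        5.36136813e-04, -1.37115578e-05]), 'eef_pos': array([ 183.86164529, -491.78184682,  248.3056006 ]), 'ee_rot': array([3.59963736e-05, 9.84039998e-01, 1.77947411e-01, 3.86518586e-06]), 'force': array([ 0.26101761,  0.22458876, -0.02312805]), 'wrist_torque': array([-0.02968591, -0.00136713,  0.03021428]), 'grip_force': 0.0, 'grip_width': 0.9994095141974875}
```

```bash
python3 - <<'E'
import cv2
a=cv2.imread('pics/top0.png')[140:340,200:400]; b=cv2.imread('pics/side0.png')[180:380,200:400]
cv2.imwrite('pics/both.png',cv2.resize(cv2.hconcat([a,b]),None,fx=2,fy=2,interpolation=cv2.INTER_CUBIC))
E
```

```text
(no output)
```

View pics/top0.png

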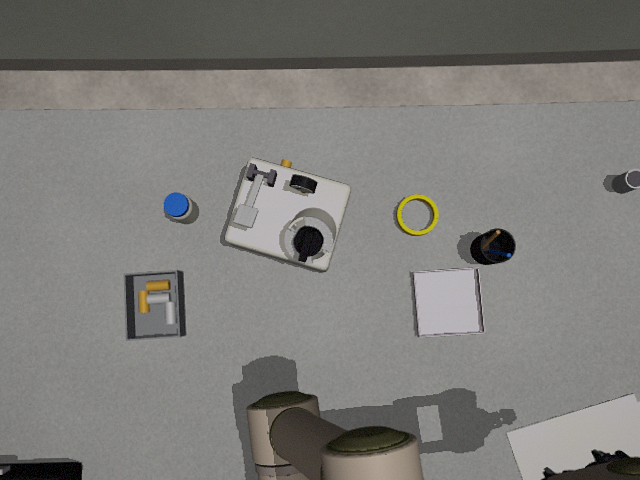

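View pics/side0.png

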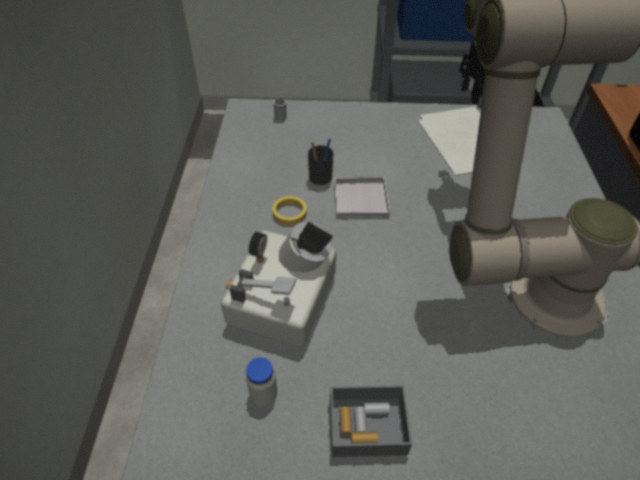

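View pics/both.png

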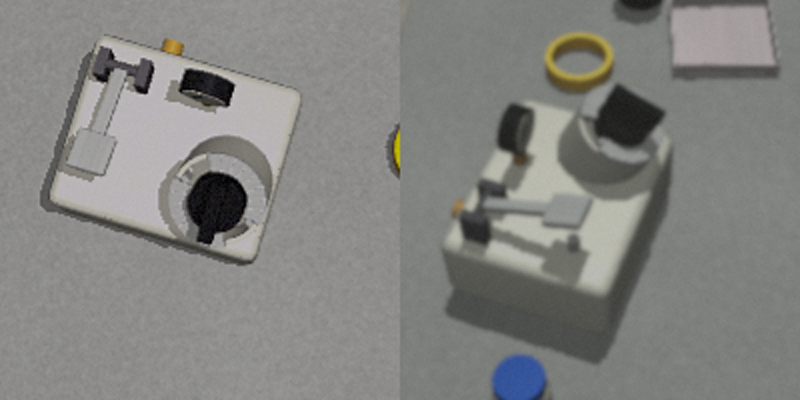

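The top view shows the tank with corners at about (251,158), (350,186), (325,271) and (225,242). The lever pad is near (246,215) and the cap near (307,240), with its wing along the slope. The tray is on the right at (448,302). The side view agrees, with the cap at (313,236) and the pad at (284,285).

```bash
cat > fit.py <<'E'
from h import *
from scipy.optimize import least_squares
T,S=capture('top'),capture('side')
def Rt(y): return R.from_euler('z',y).as_matrix()
def tank(p,P): return np.array([p[0],p[1],0])+np.atleast_2d(P)@Rt(p[2]).T
top=np.array([[251,158.5],[350,186.5],[325,271.5],[225,242.5]])
C=np.array([[100,120,105],[100,-120,105],[-100,-120,105],[-100,120,105.]])
pad_t=np.array([[240,205],[258,207],[253.5,227.5],[233.5,223.5]])
pad_s=[[284.5,285]]
f=lambda p:np.r_[(proj(T,tank(p,C))-top).ravel(),(proj(T,tank(p,[-39,75,174]))-pad_t.mean(0)).ravel(),(proj(S,tank(p,[-39,75,174]))-pad_s).ravel()]
s=least_squares(f,[665,35,-.28],loss='soft_l1'); p=s.x; print(p,f(p).round(1))
Rn=Rt(p[2])@R.from_euler('y',-25,degrees=True).as_matrix()
# black cap mask fit: silhouettes of cap body+wing
def hull(c,o):
    th=np.linspace(0,2*np.pi,60); pts=[]
    for z in (12,34): pts.append(np.c_[30*np.cos(th),30*np.sin(th),0*th+z-12])
    w=np.array([[x,y,z] for x in(-32,32) for y in(-8,8) for z in(22,52)],float)
    P=np.vstack(pts+[w]); return proj(c,o+P@Rn.T)
masks={}
for n,c,b in(('t',T,(270,210,345,275)),('s',S,(285,215,345,275))):
    m=np.zeros((480,640),np.uint8); x0,y0,x1,y1=b
    m[y0:y1,x0:x1]=(c['pixels'][y0:y1,x0:x1].max(2)<60); 
    k,l,st,_=cv2.connectedComponentsWithStats(m); i=1+st[1:,4].argmax(); m=(l==i).astype(np.uint8)
    masks[n]=m; print(n,st[i])
# o = neck_mouth; black silhouette bounding extents matched
def ext(uv): 
    a=np.linspace(0,np.pi,12,endpoint=False); d=np.c_[np.cos(a),np.sin(a)]@np.asarray(uv,float).T
    return np.r_[d.max(1),d.min(1)]
mp={n:np.argwhere(m)[:,::-1] for n,m in masks.items()}
g=lambda o:np.r_[ext(hull(T,o))-ext(mp['t']),ext(hull(S,o))-ext(mp['s'])]
s2=least_squares(g,[620,-20,165],loss='soft_l1'); o=s2.x; print('mouth',o,g(o).round(1))
print('mouth in tank',Rt(p[2]).T@(o-[p[0],p[1],0]))
cc=o+Rn@[0,0,20]; print('capcenter',cc,'axis',Rn[:,2],'x',Rn[:,0])
th=np.linspace(0,2*np.pi,60)
ims=[]
for c,b in((T,(210,140,360,280)),(S,(210,215,360,355))):
    im=cv2.resize(c['pixels'],None,fx=4 if 0 else 2.6,fy=2.6,interpolation=cv2.INTER_CUBIC); 
    def dr(P,col,): cv2.polylines(im,[np.round((proj(c,P)+.5)*2.6).astype(np.int32)],True,col,1)
    dr(tank(p,C),(0,0,255)); dr(tank(p,np.array([[a-39,b2+75,174] for a,b2 in((22,21),(22,-21),(-22,-21),(-22,21))])),(255,0,0))
    for r in(32,51): dr(o+np.c_[r*np.cos(th),r*np.sin(th),0*th+6]@Rn.T,(0,200,0))
    dr(o+np.array([[x,y,40.] for x,y in((32,8),(32,-8),(-32,-8),(-32,8))])@Rn.T,(0,0,255))
    dr(o+np.array([[x,y,40.] for x,y in((32,8),(32,-8),(-32,-8),(-32,8))])@Rn.T+Rn[:,2]*0,(0,255,255))
    x0,y0,x1,y1=(int(v*2.6) for v in b); ims.append(im[y0:y1,x0:x1])
cv2.imwrite('pics/ov1.png',cv2.hconcat(ims))
# tray
hs=cv2.inRange(T['pixels'],(165,165,165),(255,255,255)); m=hs[255:345,400:495]
from collections import Counter
k,l,st,ce=cv2.connectedComponentsWithStats(m); i=1+st[1:,4].argmax(); q=cv2.minAreaRect(np.argwhere(l==i)[:,::-1].astype(np.float32)); print('tray',q,onz(T,np.array(q[0])+[400,255],3))
E
python3 fit.py
```

```text
[ 6.71021014e+02  3.08324158e+01 -3.00799548e-01] [-2.3 -3.   3.  -0.3  1.8  1.8 -3.5 -0.8 -0.9  0.4  0.6 -1.5]
t [294 226  29  36 743]
s [297 223  34  30 633]
mouth [611.00512519 -16.47863201 154.03537301] [ 1.   0.3  0.1  0.1  0.3  0.4  0.4 -0.4 -0.4 -0.1  0.1  0.2 -1.1 -0.6
 -0.9 -0.8 -0.8 -0.8 -1.5 -1.6 -1.6 -1.3 -1.  -0.7  2.5  2.2  2.1  1.6
  1.5  2.3  3.3  3.3  2.3  0.5 -0.5 -0.5  0.6  0.3 -0.5 -0.7 -0.8 -0.9
 -0.9 -0.5 -0.  -0.4 -1.2 -1.9]
mouth in tank [-43.30366503 -62.96852158 154.03537301]
capcenter [602.93227199 -13.97433185 172.16152875] axis [-0.40364266  0.12521501  0.90630779] x [ 0.86561448 -0.26852445  0.42261826]
tray ((46.398475646972656, 46.57868194580078), (61.486202239990234, 59.70502853393555), 85.91438293457031) [ 477.86219902 -331.55397305    3.        ]
```

View pics/ov1.png

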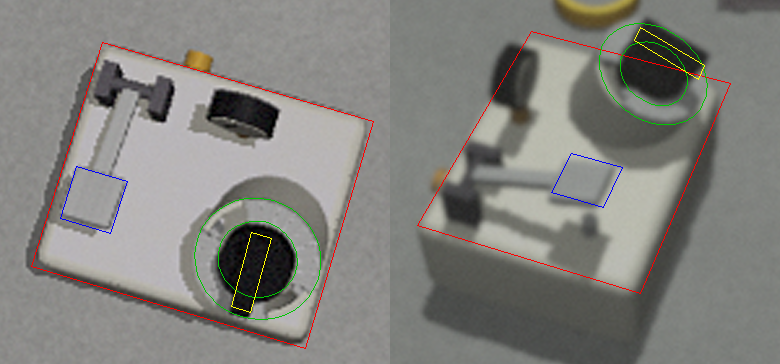

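The overlay puts the pad within about 2 mm at world (656, 114, 174). The neck mouth comes out near (611, -16, 154), and I'll refine that later. First move: above the lever with the fingers shut.

>>> drive_tool(
  commands="0.1 0.1 0.3 0 0 0 0;0.236 0.303 0.03 0 0 0 0;0.236 0.303 0.03 0 0 0 0;0.236 0.303 0.03 0 0 0 0;0.236 0.303 0.03 0 0 0 0;0.236 0.303 0.03 0 0 0 0;0.236 0.303 0.03 0 0 0 0;0.236 0.303 0.03 0 0 0 0;0.236 0.303 0.03 0 0 0 0;0.236 0.303 0.03 0 0 0 0;0.236 0.303 0 0 0 0 0;0.236 0.303 0 0 0 0 0;0.236 0.303 0 0 0 0 0;0.236 0.303 0 0 0 0 0;0.236 0.303 0 0 0 0 0;0.236 0.303 0 0 0 0 0;0.236 0.303 0 0 0 0 0;0.236 0.303 0 0 0 0 0;0.236 0.303 0 0 0 0 0;0.236 0.303 0 0 0 0 0",
  force=40,
)

```text
time_s: 2.97
eef_pos: [643.0, 95.8, 305.2]
ee_rot: [0.0, 0.984, 0.178, 0.0]
force: [0.6, -1.0, 0.8]
grip_width: 0.003
grip_force: 0.0
```

>>> drive_tool(
  commands="0.1 0.19 -0.2 0 0 0 0;0 0 -0.3 0 0 0 0;0 0 -0.3 0 0 0 0;0 0 -0.18 0 0 0 0;0 0 -0.2 0 0 0 0;0 0 -0.15 0 0 0 0;0 0 0 0 0 0 0",
)

```text
time_s: 3.55
eef_pos: [651.4, 113.1, 169.4]
ee_rot: [-0.001, 0.984, 0.178, -0.002]
force: [0.3, 0.9, 4.1]
grip_width: -0.001
grip_force: 1.7
```

```bash
python3 - <<'E'
from h import *
s=sense(); print(tips_ahead,s['time_s'],s['force'],s['joints'].round(2))
E
```

```text
17.0 3.55 [0.29597102 0.85409662 4.11886108] [-0.01  0.68  1.14  0.    1.33  1.21]
```

>>> drive_tool(
  commands="0 0 -0.15 0 0 0 0;0 0 -0.07 0 0 0 0;0 0 -0.03 0 0 0 0;0 0 0 0 0 0 0",
)

```text
time_s: 3.88
eef_pos: [652.8, 112.9, 148.1]
ee_rot: [0.0, 0.984, 0.178, 0.001]
force: [2.3, 0.3, 5.1]
grip_width: -0.0
grip_force: 2.5
```

>>> drive_tool(
  commands="0 0 -0.04 0 0 0 0;0 0 -0.03 0 0 0 0;0 0 -0.02 0 0 0 0;0 0 0 0 0 0 0",
)

```text
time_s: 4.22
eef_pos: [653.4, 112.8, 143.9]
ee_rot: [0.001, 0.984, 0.178, 0.003]
force: [-9.2, -0.6, 26.5]
grip_width: -0.001
grip_force: 13.7
```

>>> drive_tool(
  commands="0 0 0.3 0 0 0 0;0 0 0.4 0 0 0 0;0 0 0 0 0 0 0;0 0 0 0 0 0 0;0 0 0 0 0 0 0;0 0 -0.25 0 0 0 0;0 0 -0.25 0 0 0 0;0 0 -0.1 0 0 0 0;0 0 -0.06 0 0 0 0;0 0 -0.03 0 0 0 0;0 0 0 0 0 0 0;0 0 0 0 0 0 0",
)

```text
time_s: 5.22
eef_pos: [651.7, 112.9, 143.5]
ee_rot: [0.0, 0.984, 0.178, -0.0]
force: [-17.2, -0.8, 31.2]
grip_width: 0.001
grip_force: 16.2
```

>>> drive_tool(
  commands="0 0 0.3 0 0 0 0;0 0 0.4 0 0 0 0;0 0 0 0 0 0 0;0 0 0 0 0 0 0;0 0 0 0 0 0 0;0 0 0 0 0 0 0;0 0 -0.25 0 0 0 0;0 0 -0.25 0 0 0 0;0 0 -0.1 0 0 0 0;0 0 -0.06 0 0 0 0;0 0 -0.03 0 0 0 0;0 0 0 0 0 0 0;0 0 0 0 0 0 0;0 0 0.3 0 0 0 0;0 0 0.4 0 0 0 0;0 0 0 0 0 0 0;0 0 0 0 0 0 0;0 0 0 0 0 0 0;0 0 0 0 0 0 0",
)

```text
time_s: 6.8
eef_pos: [651.7, 112.9, 208.5]
ee_rot: [-0.0, 0.984, 0.178, -0.002]
force: [0.7, -0.2, -0.6]
grip_width: -0.001
grip_force: 0.0
```

>>> drive_tool(
  commands="0 0 -0.25 0 0 0 0;0 0 -0.25 0 0 0 0;0 0 -0.1 0 0 0 0;0 0 -0.06 0 0 0 0;0 0 -0.03 0 0 0 0;0 0 0 0 0 0 0;0 0 0 0 0 0 0",
)

```text
time_s: 7.38
eef_pos: [651.9, 112.9, 144.1]
ee_rot: [0.0, 0.984, 0.178, -0.0]
force: [-11.2, -1.4, 18.9]
grip_width: 0.0
grip_force: 10.1
```

>>> drive_tool(
  commands="0 0 0.3 0 0 0 0;0 0 0.4 0 0 0 0;0 0 0.4 0 0 0 0;-0.3 0 0.3 0 0 0 0;-0.4 0 0 0 0 0 0;-0.4 0 0 0 0 0 0;-0.4 0 0 0 0 0 0;-0.4 0 0 0 0 0 0;-0.4 0 0 0 0 0 0;0 0 0 0 0 0 0",
)

```text
time_s: 8.22
eef_pos: [416.7, 113.5, 280.4]
ee_rot: [-0.0, 0.984, 0.179, -0.002]
force: [-0.0, -1.3, 0.5]
grip_width: -0.0
grip_force: 0.0
```

```bash
cat > fit2.py <<'E'
from h import *
from scipy.optimize import least_squares
T,S=capture('top'),capture('side')
ims=[cv2.resize(c['pixels'][y:y+75,x:x+75],(390,390),interpolation=cv2.INTER_CUBIC) for c,x,y in((T,270,205),(S,275,205))]
cv2.imwrite('pics/neck.png',cv2.hconcat(ims))
print(sense()['eef_pos'])
E
python3 fit2.py
```

```text
[422.21023368 112.96839402 281.41264452]
```

View pics/neck.png

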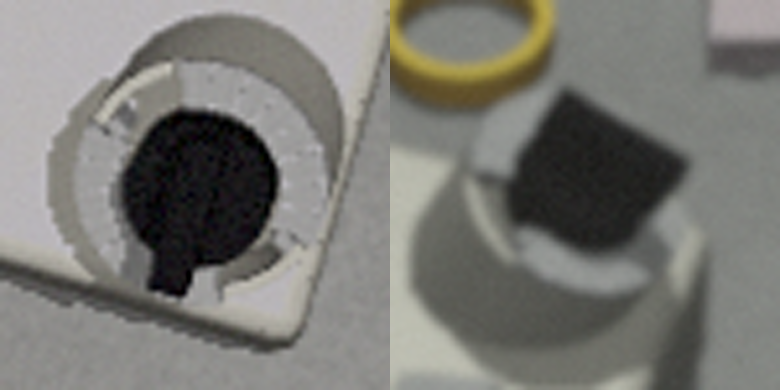

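The crop shows the cap locked, with its wing pointing down-left towards the robot. The notches sit at upper left (135,95) and lower right (270,265) of the top crop. That needs about 50–60° anticlockwise from the wing. The collar outline spans x 75–328 and y 60–305. I'll refit with these.

```bash
cat > fit3.py <<'E'
from h import *
from scipy.optimize import least_squares
T,S=capture('top'),capture('side')
th=np.linspace(0,2*np.pi,90)
def Rn_(y): return R.from_euler('z',y).as_matrix()@R.from_euler('y',-25,degrees=True).as_matrix()
def hull(c,o,Rn):
    w=np.array([[x,y,z] for x in(-32,32) for y in(-8,8) for z in(22,52)],float)
    P=np.vstack([np.c_[30*np.cos(th),30*np.sin(th),0*th+z] for z in(7,22)]+[w]); return proj(c,o+P@Rn.T)
def ext(uv):
    a=np.linspace(0,np.pi,16,endpoint=False); d=np.c_[np.cos(a),np.sin(a)]@np.asarray(uv,float).T
    return np.r_[d.max(1)-.0,d.min(1)]
mp={}
for n,c,b in(('t',T,(270,205,345,275)),('s',S,(285,215,345,275))):
    x0,y0,x1,y1=b; m=(c['pixels'][y0:y1,x0:x1].max(2)<75).astype(np.uint8)
    k,l,st,_=cv2.connectedComponentsWithStats(m); i=1+st[1:,4].argmax(); mp[n]=np.argwhere(l==i)[:,::-1]+[x0,y0]; print(n,st[i])
def g(v):
    o=v[:3]; Rn=Rn_(v[3]); q=proj(T,o+np.c_[51*np.cos(th),51*np.sin(th),0*th+6]@Rn.T)
    # half-pixel growth of a mask's extents
    e=np.r_[np.ones(16),-np.ones(16)]*.5
    return np.r_[ext(hull(T,o,Rn))-ext(mp['t'])-e,ext(hull(S,o,Rn))-ext(mp['s'])-e,np.r_[q.min(0),q.max(0)]*2-2*np.array([284.0,216.1,332.7,263.3])]
s=least_squares(g,[611,-16,160,-.3],loss='soft_l1'); v=s.x; print(v,g(v).round(1))
Rn=Rn_(v[3]); print('capc',v[:3]+Rn[:,2]*20,'axis',Rn[:,2])
ims=[]
for c,x,y in((T,270,205),(S,275,205)):
    im=cv2.resize(c['pixels'][y:y+75,x:x+75],(390,390),interpolation=cv2.INTER_CUBIC)
    def dr(P,col): cv2.polylines(im,[np.round((proj(c,v[:3]+P@Rn.T)-[x,y]+.5)*5.2).astype(np.int32)],True,col,1)
    for r in(32,51): dr(np.c_[r*np.cos(th),r*np.sin(th),0*th+6],(0,200,0))
    for z in(22,52): dr(np.array([[a,b,z] for a,b in((32,8),(32,-8),(-32,-8),(-32,8))],float),(0,255,255))
    ims.append(im)
cv2.imwrite('pics/neck2.png',cv2.hconcat(ims))
E
python3 fit3.py
```

```text
t [ 23  21  31  36 762]
s [ 12   8  35  31 681]
[ 6.11307062e+02 -1.64741737e+01  1.53624982e+02 -3.09144755e-01] [-0.9 -0.7 -0.4 -0.6 -0.5 -0.4 -0.4 -0.3 -0.2 -0.8 -1.2 -0.9 -0.7 -0.4
 -0.2 -0.8  0.4  0.4 -0.  -0.3 -0.1  0.4  0.6  0.5 -0.2 -0.2 -0.1  0.1
  0.1  0.4  0.4  0.8  0.9  0.7  0.5  1.   0.4 -0.5 -0.2  0.3  0.5  0.4
  0.8 -1.1 -2.4 -3.1 -3.2 -2.9  2.1  1.9  1.1  0.1 -0.2 -0.2 -0.3 -0.3
 -0.2  0.2  0.7  1.3  0.4  0.  -0.3 -0.6  0.6 -1.4 -0.1 -2.4]
capc [603.25538825 -13.90259193 171.751138  ] axis [-0.40258367  0.12857909  0.90630779]
```

View pics/neck2.png

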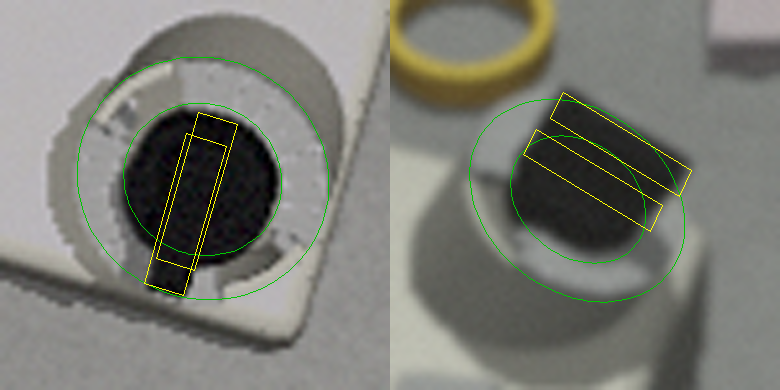

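```bash
python3 - <<'E'
from h import *
s=sense(); y=-.305
Rn=R.from_euler('z',y).as_matrix()@R.from_euler('y',-25,degrees=True).as_matrix()
tgt=np.c_[Rn[:,0],-Rn[:,1],-Rn[:,2]]
rv=R.from_matrix(tgt@rot(s['ee_rot']).T).as_rotvec()
print(rv/(np.pi/4), np.degrees(np.linalg.norm(rv)))
pre=np.array([603.2,-13.9,171.8])+83*Rn[:,2]; print(pre,(pre-s['eef_pos'])/100, Rn[:,2])
E
```

```text
[ 0.01525283 -0.5646928  -0.829968  ] 45.17868882910065
[569.74160929  -3.36652148 247.02354632] [ 1.46008752 -1.16187408 -0.34028155] [-0.40311314  0.12690938  0.90630779]
```

>>> drive_tool(
  commands="0.183 -0.145 -0.042 0.002 -0.0706 -0.1037 45;0.183 -0.145 -0.042 0.002 -0.0706 -0.1037 45;0.183 -0.145 -0.042 0.002 -0.0706 -0.1037 45;0.183 -0.145 -0.042 0.002 -0.0706 -0.1037 45;0.183 -0.145 -0.042 0.002 -0.0706 -0.1037 45;0.183 -0.145 -0.042 0.002 -0.0706 -0.1037 45;0.183 -0.145 -0.042 0.002 -0.0706 -0.1037 45;0.183 -0.145 -0.042 0.002 -0.0706 -0.1037 45;0 0 0 0 0 0 45;0 0 0 0 0 0 45;0 0 0 0 0 0 45",
  force=60,
)

```text
time_s: 9.33
eef_pos: [569.4, -2.9, 247.0]
ee_rot: [0.032, 0.965, -0.147, 0.213]
force: [-0.0, -0.6, 0.2]
grip_width: 0.453
grip_force: 0.0
```

```bash
cat > chk.py <<'E'
from h import *
s=sense(); y=-.305
Rn=R.from_euler('z',y).as_matrix()@R.from_euler('y',-25,degrees=True).as_matrix()
m=rot(s['ee_rot']); o=np.array([611.3,-16.5,153.7])
print('t',s['time_s'],'tcp in neck',(Rn.T@(s['eef_pos']-o)).round(1),'rot rel',np.degrees(R.from_matrix(Rn.T@m@np.diag([1,-1,-1])).as_rotvec()).round(1),'F neck',(Rn.T@s['force']).round(1),'M',(Rn.T@s['wrist_torque']).round(2),'gw',s['grip_width']*85,s['grip_force'],'j',s['joints'].round(2))
E
python3 chk.py
```

```text
t 9.3333 tcp in neck [ -0.5   0.4 103.2] rot rel [0.1 0.1 0.1] F neck [ 0.2 -0.6  0.1] M [-0.03  0.22 -0.04] gw 38.50930935659361 0.0 j [-0.19  0.22  1.68 -0.06  0.81  1.72]
```

>>> drive_tool(
  commands="0.08 -0.025 -0.18 0 0 0 45;0.08 -0.025 -0.18 0 0 0 45;0.053 -0.017 -0.121 0 0 0 45;0.029 -0.009 -0.063 0 0 0 45;0 0 0 0 0 0 45",
)

```text
time_s: 9.75
eef_pos: [593.1, -10.1, 192.2]
ee_rot: [0.032, 0.965, -0.147, 0.213]
force: [-8.8, 1.6, 8.1]
grip_width: 0.452
grip_force: 4.7
```

>>> drive_tool(
  commands="0 0 0 0 0 0 0;0 0 0 0 0 0 0;0 0 0 0 0 0 0;0 0 0 0 0 0 0;0 0 0 0 0 0 0;0 0 0 0 0 0 0",
  force=60,
)

```text
time_s: 10.25
eef_pos: [593.8, -9.9, 195.0]
ee_rot: [0.032, 0.965, -0.147, 0.215]
force: [-5.8, 3.2, 8.7]
grip_width: 0.181
grip_force: 63.6
```

```bash
python3 chk.py
```

```text
t 10.25 tcp in neck [ 0.5  1.1 45.3] rot rel [ 0.1 -0.1  0.1] F neck [-2.2  1.3 10.6] M [0.32 0.49 0.  ] gw 15.388531807273216 63.56731685998966 j [-0.2   0.33  1.69 -0.07  0.69  1.72]
```

>>> drive_tool(
  commands="0.012 -0.004 -0.027 0 0 0 0;0.012 -0.004 -0.027 0 0 0 0;0.012 -0.004 -0.027 0 0 0 0;0 0 0 0 0 0 0;0 0 0 0 0 0 0",
)

```text
time_s: 10.67
eef_pos: [597.3, -10.9, 187.4]
ee_rot: [0.032, 0.965, -0.147, 0.215]
force: [-10.8, 4.0, 14.7]
grip_width: 0.177
grip_force: 65.7
```

```bash
python3 chk.py
```

```text
t 10.6667 tcp in neck [ 0.6  1.1 36.9] rot rel [ 0.1 -0.1  0.1] F neck [-4.2  0.6 18.2] M [ 0.28  0.98 -0.04] gw 15.05753759728265 65.65410445269663 j [-0.2   0.34  1.69 -0.07  0.68  1.72]
```

>>> drive_tool(
  commands="0 0 0 -0.0537 0.0169 0.1208 0;0 0 0 -0.0537 0.0169 0.1208 0;0 0 0 -0.0537 0.0169 0.1208 0;0 0 0 -0.0537 0.0169 0.1208 0;0 0 0 -0.0537 0.0169 0.1208 0;0 0 0 -0.0537 0.0169 0.1208 0;0 0 0 0 0 0 0",
)

```text
time_s: 11.25
eef_pos: [597.9, -11.3, 187.7]
ee_rot: [0.098, 0.963, 0.161, 0.195]
force: [-6.4, 2.7, 12.9]
grip_width: 0.177
grip_force: 65.0
```

```bash
python3 chk.py
```

```text
t 11.25 tcp in neck [ 1.4  0.9 36.9] rot rel [ 0.  -0.2 36.4] F neck [-0.8  0.7 14.6] M [0.12 0.4  0.03] gw 15.05992229815451 65.02177165573812 j [-0.2   0.35  1.68 -0.07  0.68  1.09]
```

>>> drive_tool(
  commands="0 0 0 -0.0358 0.0113 0.0806 0;0 0 0 -0.0358 0.0113 0.0806 0;0 0 0 -0.0358 0.0113 0.0806 0;0 0 0 0 0 0 0",
)

```text
time_s: 11.58
eef_pos: [597.9, -11.3, 187.8]
ee_rot: [0.118, 0.941, 0.259, 0.184]
force: [-6.4, 1.5, 12.8]
grip_width: 0.178
grip_force: 64.8
```

```bash
python3 chk.py
```

```text
t 11.5833 tcp in neck [ 1.4  0.9 36.9] rot rel [ 0.  -0.2 48.3] F neck [-0.6 -0.5 14.3] M [0.14 0.4  0.04] gw 15.103407509358519 64.82112585756113 j [-0.2   0.35  1.68 -0.07  0.68  0.88]
```

>>> drive_tool(
  commands="0 0 0 -0.0269 0.0085 0.0604 0;0 0 0 -0.0269 0.0085 0.0604 0;0 0 0 0 0 0 0",
)

```text
time_s: 11.83
eef_pos: [597.9, -11.3, 187.7]
ee_rot: [0.127, 0.926, 0.308, 0.177]
force: [-6.8, 2.5, 12.3]
grip_width: 0.179
grip_force: 64.8
```

```bash
python3 chk.py
```

```text
t 11.8333 tcp in neck [ 1.4  0.9 36.9] rot rel [-0.  -0.2 54.2] F neck [-1.4  0.3 14.2] M [0.13 0.39 0.03] gw 15.228461804280707 64.81704673278728 j [-0.2   0.35  1.68 -0.07  0.68  0.78]
```

>>> drive_tool(
  commands="0 0 0 -0.0269 0.0085 0.0604 0;0 0 0 -0.0269 0.0085 0.0604 0;0 0 0 0 0 0 0",
)

```text
time_s: 12.08
eef_pos: [598.1, -11.2, 188.0]
ee_rot: [0.135, 0.91, 0.354, 0.171]
force: [-6.6, 3.7, 14.6]
grip_width: 0.177
grip_force: 88.2
```

```bash
python3 chk.py
```

```text
t 12.0833 tcp in neck [ 1.6  1.1 37.1] rot rel [ 0.  -0.3 59.9] F neck [-0.5  1.5 16.4] M [ 0.23  0.38 -1.85] gw 15.087227808072182 88.22373566697934 j [-0.2   0.35  1.68 -0.07  0.68  0.68]
```

>>> drive_tool(
  commands="0 0 0 0.009 -0.0028 -0.02 0;-0.012 0.004 0.027 0 0 0 0;-0.012 0.004 0.027 0 0 0 0;-0.012 0.004 0.027 0 0 0 0;-0.012 0.004 0.027 0 0 0 0;0 0 0 0 0 0 0",
)

```text
time_s: 12.58
eef_pos: [593.3, -10.0, 197.7]
ee_rot: [0.134, 0.913, 0.345, 0.172]
force: [0.9, 0.6, 6.7]
grip_width: 0.177
grip_force: 76.9
```

```bash
python3 chk.py
```

```text
t 12.5833 tcp in neck [ 1.3  0.8 47.9] rot rel [ 0.  -0.2 58.9] F neck [3.4 0.9 5.7] M [ 0.28 -0.4  -1.43] gw 15.029241883864914 76.8760345922783 j [-0.2   0.32  1.69 -0.07  0.7   0.69]
```

>>> drive_tool(
  commands="-0.012 0.004 0.027 0.006 -0.002 -0.014 0;-0.012 0.004 0.027 0 0 0 0;-0.012 0.004 0.027 0 0 0 0;0 0 0 0 0 0 0",
)

```text
time_s: 12.92
eef_pos: [589.4, -9.3, 205.2]
ee_rot: [0.133, 0.915, 0.34, 0.172]
force: [0.2, -2.6, 6.2]
grip_width: 0.175
grip_force: 67.8
```

```bash
python3 chk.py
```

```text
t 12.9167 tcp in neck [ 0.8  0.3 56.5] rot rel [-0.  -0.1 58.3] F neck [ 3.5 -2.4  5.2] M [-0.2  -0.53 -0.77] gw 14.857650434550271 67.79595581564166 j [-0.2   0.31  1.69 -0.07  0.71  0.71]
```

>>> drive_tool(
  commands="-0.012 0.004 0.027 0 0 0 0;-0.012 0.004 0.027 0 0 0 0;-0.012 0.004 0.027 0 0 0 0;0 0 0 0 0 0 0",
)

```text
time_s: 13.25
eef_pos: [584.4, -7.5, 211.8]
ee_rot: [0.132, 0.915, 0.341, 0.17]
force: [-0.2, -1.2, -2.3]
grip_width: 0.173
grip_force: 61.7
```

```bash
python3 chk.py
```

```text
t 13.25 tcp in neck [-1.1  0.5 64.6] rot rel [ 0.1  0.1 58.4] F neck [-0.8 -1.2 -2.1] M [-0.02  0.36  0.02] gw 14.718397775507393 61.66278918644821 j [-0.19  0.29  1.69 -0.07  0.73  0.7 ]
```

>>> drive_tool(
  commands="-0.08 0.025 0.18 0 0 0 0;-0.12 0.038 0.27 0 0 0 0;-0.06 0.019 0.135 0 0 0 0;0 0 0 0 0 0 0",
)

```text
time_s: 13.58
eef_pos: [558.9, 0.8, 273.2]
ee_rot: [0.134, 0.914, 0.341, 0.172]
force: [1.1, 0.1, -0.6]
grip_width: 0.173
grip_force: 61.8
```

```bash
python3 - <<'E'
from h import *
s=sense(); m=rot(s['ee_rot']); z=m[:,2]; d=np.array([0,0,-1.])
a=np.cross(z,d); rv=a/np.linalg.norm(a)*np.arccos(z@d)
print(rv/(np.pi/4),s['eef_pos'],(np.array([478,-331.5,200])-s['eef_pos'])/100,s['force'])
c=capture('top'); u=proj(c,[478,-331.5,3]); print(u)
for n in ['tray','cap','tape','pen_cup','bottle','parts_bin']: print(n,[(b['position'],b['confidence']) for b in boxes_of(c,n)[:2]])
E
```

```text
[0.16699688 0.53376754 0.        ] [558.89112261   0.8095054  273.15866143] [-0.80891123 -3.32309505 -0.73158661] [ 1.06785449  0.12248783 -0.64485475]
[[446.3730447  301.51907802]]
tray [([446.0, 302.7], 0.59)]
cap []
tape [([404.1, 222.6], 0.71)]
pen_cup [([490.3, 245.7], 0.8)]
bottle [([181.9, 207.7], 0.68)]
parts_bin [([155.0, 304.9], 0.83)]
```

>>> drive_tool(
  commands="-0.0674 -0.277 0 0.0139 0.0445 0 0;-0.0674 -0.277 0 0.0139 0.0445 0 0;-0.0674 -0.277 0 0.0139 0.0445 0 0;-0.0674 -0.277 0 0.0139 0.0445 0 0;-0.0674 -0.277 0 0.0139 0.0445 0 0;-0.0674 -0.277 0 0.0139 0.0445 0 0;-0.0674 -0.277 -0.1 0.0139 0.0445 0 0;-0.0674 -0.277 -0.1 0.0139 0.0445 0 0;-0.0674 -0.277 -0.1 0.0139 0.0445 0 0;-0.0674 -0.277 -0.1 0.0139 0.0445 0 0;-0.0674 -0.277 -0.1 0.0139 0.0445 0 0;-0.0674 -0.277 -0.1 0.0139 0.0445 0 0;0 0 -0.3 0 0 0 0;0 0 -0.3 0 0 0 0;0 0 -0.2 0 0 0 0;0 0 -0.15 0 0 0 0;0 0 -0.1 0 0 0 0;0 0 0 0 0 0 0",
)

```text
time_s: 15.43
eef_pos: [477.4, -331.4, 102.7]
ee_rot: [-0.003, 0.937, 0.349, -0.003]
force: [-0.2, -0.0, -2.6]
grip_width: 0.178
grip_force: 60.1
```

```bash
python3 - <<'E'
from h import *
s=sense(); print(s['eef_pos'],s['force'],rot(s['ee_rot'])[:,2],s['grip_width'])
a,b=capture('top')['pixels'],capture('side')['pixels']
cv2.imwrite('pics/tray1.png',cv2.hconcat([cv2.resize(a[240:350,390:510],(400,366)),cv2.resize(b[140:250,300:420],(400,366))]))
E
```

```text
[ 477.40679544 -331.44162071  102.69624789] [-0.20452971 -0.02316907 -2.58549777] [-0.00728436  0.00339177 -0.99996772] 0.17830286598760112
```

View pics/tray1.png

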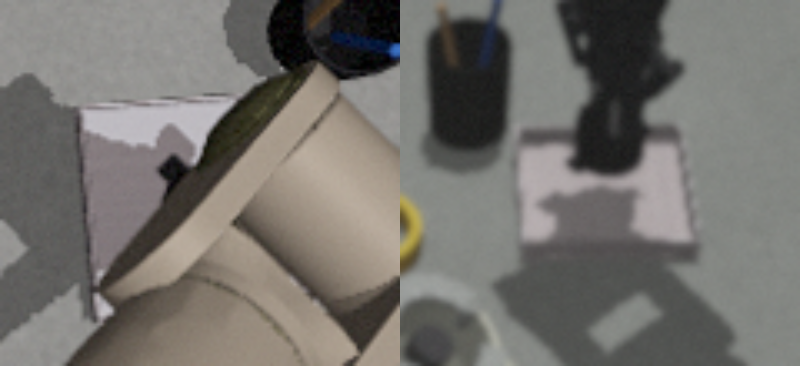

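The cap is held upright above the tray, with a lug visible at (575,160) in the side crop and the gripper clear of the pen cup. Lowering now.

>>> drive_tool(
  commands="0 0 -0.2 0 0 0 0;0 0 -0.12 0 0 0 0;0 0 -0.04 0 0 0 0;0 0 -0.02 0 0 0 0;0 0 0 0 0 0 0",
)

```text
time_s: 15.95
eef_pos: [478.2, -332.2, 67.4]
ee_rot: [-0.001, 0.937, 0.349, -0.002]
force: [0.3, 0.3, -1.6]
grip_width: 0.176
grip_force: 60.3
```

>>> drive_tool(
  commands="0 0 -0.015 0 0 0 0;0 0 -0.015 0 0 0 0;0 0 -0.015 0 0 0 0;0 0 0 0 0 0 0",
)

```text
time_s: 16.28
eef_pos: [478.1, -332.0, 62.6]
ee_rot: [-0.001, 0.937, 0.349, -0.002]
force: [0.3, 0.2, -1.8]
grip_width: 0.177
grip_force: 60.3
```

>>> drive_tool(
  commands="0 0 -0.01 0 0 0 0;0 0 -0.01 0 0 0 0;0 0 0 0 0 0 0;0 0 0 0 0 0 0",
)

```text
time_s: 16.62
eef_pos: [478.1, -332.1, 60.6]
ee_rot: [-0.001, 0.937, 0.349, -0.002]
force: [0.0, -0.7, -1.5]
grip_width: 0.18
grip_force: 60.3
```

>>> drive_tool(
  commands="0 0 -0.01 0 0 0 0;0 0 -0.01 0 0 0 0;0 0 0 0 0 0 0;0 0 0 0 0 0 0",
)

```text
time_s: 16.95
eef_pos: [478.1, -332.0, 58.6]
ee_rot: [-0.001, 0.937, 0.349, -0.002]
force: [0.4, 0.4, -1.1]
grip_width: 0.175
grip_force: 60.3
```

>>> drive_tool(
  commands="0 0 -0.01 0 0 0 0;0 0 0 0 0 0 0;0 0 0 0 0 0 0",
)

```text
time_s: 17.2
eef_pos: [478.1, -332.0, 57.6]
ee_rot: [-0.001, 0.937, 0.349, -0.002]
force: [0.2, 0.0, -1.7]
grip_width: 0.176
grip_force: 60.3
```

>>> drive_tool(
  commands="0 0 -0.01 0 0 0 0;0 0 0 0 0 0 0;0 0 0 0 0 0 0",
)

```text
time_s: 17.45
eef_pos: [478.1, -332.0, 56.6]
ee_rot: [-0.001, 0.937, 0.349, -0.002]
force: [-0.0, 0.8, -2.4]
grip_width: 0.175
grip_force: 60.3
```

>>> drive_tool(
  commands="0 0 -0.01 0 0 0 0;0 0 0 0 0 0 0;0 0 0 0 0 0 0",
)

```text
time_s: 17.7
eef_pos: [478.1, -332.0, 55.6]
ee_rot: [-0.001, 0.937, 0.349, -0.002]
force: [0.0, -0.4, -1.8]
grip_width: 0.173
grip_force: 60.3
```

>>> drive_tool(
  commands="0 0 -0.008 0 0 0 0;0 0 0 0 0 0 0;0 0 0 0 0 0 0",
)

```text
time_s: 17.95
eef_pos: [478.1, -332.0, 54.8]
ee_rot: [-0.001, 0.937, 0.349, -0.002]
force: [-0.6, -0.4, -2.0]
grip_width: 0.175
grip_force: 60.3
```

>>> drive_tool(
  commands="0 0 -0.008 0 0 0 0;0 0 0 0 0 0 0;0 0 0 0 0 0 0",
)

```text
time_s: 18.2
eef_pos: [478.1, -332.2, 54.6]
ee_rot: [-0.001, 0.937, 0.349, -0.002]
force: [-3.7, 1.7, 5.9]
grip_width: 0.174
grip_force: 61.3
```

>>> drive_tool(
  commands="0 0 -0.008 0 0 0 0;0 0 0 0 0 0 0;0 0 0 0 0 0 0",
)

```text
time_s: 18.45
eef_pos: [478.1, -332.2, 54.5]
ee_rot: [-0.001, 0.937, 0.349, -0.002]
force: [-5.9, 3.2, 13.2]
grip_width: 0.18
grip_force: 62.6
```

>>> drive_tool(
  commands="0 0 0.011 0 0 0 0;0 0 0 0 0 0 0;0 0 0 0 0 0 24;0 0 0 0 0 0 30;0 0 0 0 0 0 38;0 0 0 0 0 0 45;0 0 0 0 0 0 45",
)

```text
time_s: 19.03
eef_pos: [478.1, -332.0, 54.2]
ee_rot: [-0.001, 0.937, 0.349, -0.002]
force: [-0.4, -0.6, -0.5]
grip_width: 0.451
grip_force: 0.0
```

>>> drive_tool(
  commands="0 0 0.05 0 0 0 45;0 0 0.15 0 0 0 45;0 0 0.3 0 0 0 45;0 0 0.35 0 0 0 45;0 0 0.35 0 0 0 45;0 0 0.35 0 0 0 45;-0.3 0 0.2 0 0 0 45;-0.4 0 0 0 0 0 45;-0.4 0 0 0 0 0 45;-0.4 0 0 0 0 0 45;-0.2 0 0 0 0 0 45;0 0 0 0 0 0 45",
)

```text
time_s: 20.03
eef_pos: [305.3, -332.0, 230.1]
ee_rot: [-0.001, 0.938, 0.348, -0.002]
force: [-0.7, 0.5, 0.6]
grip_width: 0.449
grip_force: 0.0
```

```bash
python3 - <<'E'
from h import *
s=sense(); print(s['eef_pos'],s['force'],s['grip_width'])
a,b=capture('top')['pixels'],capture('side')['pixels']
cv2.imwrite('pics/end.png',cv2.hconcat([cv2.resize(a[130:350,130:530],(400,220)),cv2.resize(b[140:360,200:420],(380,220))]))
E
```

```text
[ 305.33255668 -331.97900587  230.06104118] [-0.73850525  0.54812079  0.60738028] 0.4485995424236012
```

View pics/end.png

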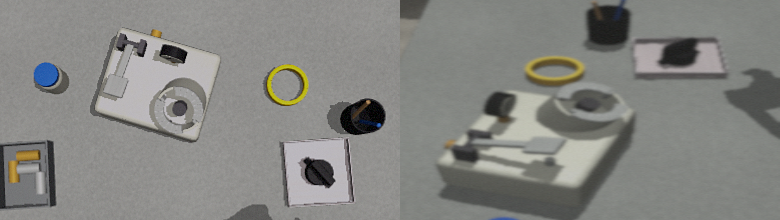

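The cap stands upright in the tray at (318,172) in the crop. The neck is open, the lever is back up, the bystanders are where they were, and the arm is clear.

```bash
python3 -c "
from rig import finish_job
print(finish_job())"
```

```text
the job is handed in; nothing more can be done
None
```

I vented the tank with four full lever presses, then unlocked the cap, lifted it off and set it upright in the tray; the other items look undisturbed, and I handed the job in at about 20 s.

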